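# Run the red knob balls out of the bench feeder and shut its gate

## Robot

A 6-joint arm with a two-finger parallel gripper is mounted at the origin on the work surface. World frame = base frame: x ahead of the robot, y to its left, z up, the work surface at z = 0. Lengths are in m, angles in rad, forces in N, time in s.
With the tool pointing down it reaches from about 0.3 to 0.825 m from the base axis. Payload 5.4 kg.
Tool frame: the origin (TCP) lies at the very end of the fingers, on their centre line; the grasp point (between the pads) lies 19 mm behind it; z points along the fingers, y is the line along which they close (so a half turn about z gives the same grasp; the last joint's range is limited). The gripper opens to 92 mm and grips with 3 to 60 N. Pads are 20 mm wide; open, the fingers measure 128 mm over their backs; the gripper's body (75 mm by 189 mm) begins 69 mm behind the grasp point.
Start: joints at [0.918, 0.158, 1.597, -0, 1.386, -0.21], TCP at [0.246, 0.52, 0.215] pointing down, gripper open.
Joint ranges: [-2.91, 2.91], [-0.94, 2.29], [0.18, 2.7], [-1.29, 4.43], [0.17, 2.64], [-3, 3]. Speed limits (rad/s): [2.57, 2.57, 3.14, 3.14, 3.14, 3.14].

## Interface

Orientations are given as a rotation vector (axis times angle).
In Python, from workcell import bot gives the robot as it stands. Calls block until the motion is done:
- bot.goto(position, orientation): joint-space move of the TCP to a pose.
- bot.line_to(position, rot=None, max_speed=0.15): straight line of the TCP; rot=None keeps the orientation; max_speed is the mean speed in m/s.
- bot.set_joints(angles): joint-space move.
- bot.set_gripper(opening, newtons=None): opening from 0.0 (shut) to 1.0 (fully open); newtons is the grip in N (None keeps the last); returns when the fingers have stopped.
- bot.hold(seconds).
- bot.inverse_kinematics(position, orientation): joint angles nearest the present ones, or None.
- bot.read_camera(name): name is "scene" or "side" or "wrist"; returns a dict with "pixels" (400x640x3 uint8, blue, green, red), "fx", "fy", "cx", "cy" (pixels), "R" (3x3) and "t" (3): a world point X has camera coordinates R X + t. Camera axes: x right, y down, z forward; pixel columns grow to the right and rows downward; lengths in m; the calibration is good to about 2 mm. A picture is of the moment at which its call begins. There is no depth.
A pose or a line that the arm cannot do raises bot.MotionError and nothing moves.
- bot.job_done(): hands the job in; it is judged then, once.
Readings, each from a call of its own:
- bot.current_clock(): time.
- bot.current_joints(): joint angles.
- bot.current_joint_vel(): joint speeds.
- bot.current_effort(): joint torques, N m.
- bot.current_ee_pos(): TCP position.
- bot.current_tool_rot(): TCP orientation.
- bot.current_contact_force(): force on the tool from outside, world axes, zero at the start.
- bot.current_ft_torque(): the same for the moment, N m.
- bot.current_opening(): opening from 0.0 (shut) to 1.0 (fully open).
- bot.current_grip_force(): force on a finger pad.
Only numpy, scipy, OpenCV 4.12 (cv2) and the standard library are available. Lean on these libraries where they do the work, as an engineer would, in place of code of your own. Each camera call takes 0.05 s, during which the arm holds its last target. There are 200 camera calls.

## Task

On the garage bench stand two ball feeders: work the rocking lever of the one that holds the red balls. Press its green pad all the way down with the fingertips so that the gate lifts, let both red balls roll out into the catch tray, then press the yellow pad down until the gate is fully shut again. Do not touch the balls or grasp anything, and leave the blue feeder and all the other things on the bench alone.

Things in the scene. Friction and masses are not known exactly. Their poses are not given: they have to be found in the camera images.
- feeder_red: fixed plywood feeder holding the two red balls (both feeders are alike). Origin: on the bench, below the gate and mid-chute; z up. In its frame (mm): open-topped chute, inner width 34, along x from 4 (low end, floor 35 high) to 150 (floor 56 high); its rear end is 80 high; the balls wait at its low end behind the black gate at x = 0
- feeder_red_tray (a point): centre, at bench height, of the grey catch tray of the red feeder, in front of the gate: feeder x from -99 to 0, y from -38 to 38, walls 40 high, floor 8 to 16 high, sloping down to the front wall (mm)
- feeder_red_pivot (a point): pivot of the red feeder's lever, at feeder x -10, y 90, height 88, between two steel cheeks 105 high and 36 over both in x (mm). The aluminium lever is 220 long (along feeder y) and 20 wide; the gate hangs on its end over the chute, 90 from the pivot
- lever_red (a joint): angle (rad) of the red feeder's rocking lever: 0 level, gate shut (starts at 0 to 0.04); 0.42 end stop, gate fully up; balls pass from about 0.32. Pressing the green pad (90 mm from the pivot, +y side) down raises gate and value; pressing the yellow pad (95 mm, other side) lowers both. Stiff: 2 to 3 N at a pad moves it; it stays where left
- lever_red_green (a point): centre of the top face of the green square pad (44 x 44) on the lever of the red feeder; moves with the lever, height 99 when shut, 61 when the gate is fully up; its axes are parallel to the feeder's when the lever is level
- lever_red_yellow (a point): centre of the top face of the yellow pad (34 in feeder x, 44 in y) above the gate on the same lever of the red feeder; height 99 when shut, 137 when the gate is fully up
- red_ball1: red painted wooden drawer-knob ball, diameter 30, about 18 g, first in the chute of the red feeder, against the gate; origin at its centre
- red_ball2: the second red ball, diameter 30, behind the first in the same chute; origin at its centre
- feeder_blue: fixed plywood feeder holding the two blue balls (both feeders are alike). Origin: on the bench, below the gate and mid-chute; z up. In its frame (mm): open-topped chute, inner width 34, along x from 4 (low end, floor 35 high) to 150 (floor 56 high); its rear end is 80 high; the balls wait at its low end behind the black gate at x = 0
- feeder_blue_tray (a point): centre, at bench height, of the grey catch tray of the blue feeder, in front of the gate: feeder x from -99 to 0, y from -38 to 38, walls 40 high, floor 8 to 16 high, sloping down to the front wall (mm)
- feeder_blue_pivot (a point): pivot of the blue feeder's lever, at feeder x -10, y 90, height 88, between two steel cheeks 105 high and 36 over both in x (mm). The aluminium lever is 220 long (along feeder y) and 20 wide; the gate hangs on its end over the chute, 90 from the pivot
- lever_blue (a joint): angle (rad) of the blue feeder's rocking lever: 0 level, gate shut (starts at 0 to 0.04); 0.42 end stop, gate fully up; balls pass from about 0.32. Pressing the green pad (90 mm from the pivot, +y side) down raises gate and value; pressing the yellow pad (95 mm, other side) lowers both. Stiff: 2 to 3 N at a pad moves it; it stays where left
- lever_blue_green (a point): centre of the top face of the green square pad (44 x 44) on the lever of the blue feeder; moves with the lever, height 99 when shut, 61 when the gate is fully up; its axes are parallel to the feeder's when the lever is level
- lever_blue_yellow (a point): centre of the top face of the yellow pad (34 in feeder x, 44 in y) above the gate on the same lever of the blue feeder; height 99 when shut, 137 when the gate is fully up
- blue_ball1: blue painted wooden drawer-knob ball, diameter 30, about 18 g, first in the chute of the blue feeder, against the gate; origin at its centre
- blue_ball2: the second blue ball, diameter 30, behind the first in the same chute; origin at its centre
- tape_measure: yellow tape measure, 70 x 40 x 60 high (mm); a bystander; origin at the centre of its underside
- screw_jar: amber screw-top jar, diameter 60, 75 high (mm); a bystander; origin at the centre of its underside
- glue_bottle: white glue bottle with orange cap, diameter 56, 140 high (mm); a bystander; origin at the centre of its underside
- screwdriver: screwdriver with orange handle, lying flat, about 200 long (mm); a bystander; origin at its middle
- mug: blue mug, diameter 80, 90 high (mm); a bystander; origin at the centre of its underside
- offcut: wooden offcut, 60 x 100 x 40 high (mm); a bystander; origin at the centre of its underside
There are look-alikes about, which are no part of the job. What is shaped like the red_ball2 but white is not meant.

How it is judged:
On the way, in this order (a step that is already met when the one before it is completed fails the run):
1. the gate of the red feeder is lifted (lever beyond 0.25 rad) (value of joint lever_red above 0.25 rad), for 0.1 s.
2. both red balls are in the catch tray of the red feeder (x of red_ball1 in the frame of feeder_red between -0.099 and 0 m and y of red_ball1 in the frame of feeder_red between -0.038 and 0.038 m and z of each of red_ball1, red_ball2 in the frame of feeder_red below 0.04 m and x of red_ball2 in the frame of feeder_red between -0.099 and 0 m and y of red_ball2 in the frame of feeder_red between -0.038 and 0.038 m), for 0.2 s.
3. the gate of the red feeder is shut again (lever below 0.06 rad) (value of joint lever_red below 0.06 rad), for 0.2 s.
At the end, for the whole second after the job is handed in: Both red balls lie in the catch tray of the red feeder, moving slower than 0.1 m/s; the red lever is below 0.06 rad (gate shut), the blue lever below 0.12 rad; the blue balls are within 20 mm of where they were (all of step 2 and value of joint lever_red below 0.06 rad and value of joint lever_blue below 0.12 rad and linear speed of each of red_ball1, red_ball2 below 0.1 m/s and distance of each of blue_ball1, blue_ball2 from where it was at the start of the episode below 0.02 m); the robot touches nothing.
It fails at once if a ball was touched by the robot (contact force between any of the fingers, the arm and red_ball1 above 0.3 N or contact force between any of the fingers, the arm and red_ball2 above 0.3 N or contact force between any of the fingers, the arm and blue_ball1 above 0.3 N or contact force between any of the fingers, the arm and blue_ball2 above 0.3 N).
It fails at once if a red ball was lifted (height (world z) of any of red_ball1, red_ball2 above 0.1 m).
It fails at once if a blue ball moved out of its place (more than 20 mm) (distance of any of blue_ball1, blue_ball2 from where it was at the start of the episode above 0.02 m).
It fails at once if the blue feeder's lever was worked (beyond 0.12 rad) (value of joint lever_blue above 0.12 rad).
It fails at once if a bystander was moved more than 30 mm (distance of any of tape_measure, screw_jar, glue_bottle, screwdriver, mug, offcut from where it was at the start of the episode above 0.03 m).
It also fails if it takes over 35 s, if anything falls off the work surface, if the arm or the gripper's body presses on something with over 40 N, if the wrist force passes 120 N, or if a joint passes its speed limit or range.

## Working session

There is one attempt and no reset: what is moved stays moved. The work goes in short steps, each a Python script; the robot and the scene stay as the last script left them, time stands still between calls to the robot, and variables do not carry over. Pictures are saved under pics/ and viewed, at most 10 in all, crops included, and the job is handed in when it is done.

```bash
mkdir -p pics
cat > h.py <<'E'
import numpy as np, cv2
from workcell import bot
def snap(n,f):
    c=bot.read_camera(n); cv2.imwrite(f'pics/{f}.png',c['pixels']); np.savez(f'pics/{f}.npz',**{k:np.array(v) for k,v in c.items()}); return c
def ray(c,u,v,z):
    R=np.array(c['R']);t=np.array(c['t']);o=-R.T@t
    d=R.T@np.array([(u-c['cx'])/c['fx'],(v-c['cy'])/c['fy'],1]); return o+d*(z-o[2])/d[2]
def proj(c,X):
    p=np.array(c['R'])@np.array(X)+np.array(c['t']); return np.array([c['fx']*p[0]/p[2]+c['cx'],c['fy']*p[1]/p[2]+c['cy']])
E
python3 -c "
from h import *
for n in ['scene','side']:
    c=snap(n,n+'0'); print(n,-np.array(c['R']).T@c['t'],c['fx'])
print(bot.current_clock(),bot.current_tool_rot())"
```

```text
scene [ 1.09182678 -0.18871229  0.99126558] 381.4801652977406
side [ 0.21437013 -0.80960435  0.55326932] 415.4379268450489
0.1 [-6.89724340e-01 -3.06422026e+00  2.41122564e-03]
```

View pics/scene0.png

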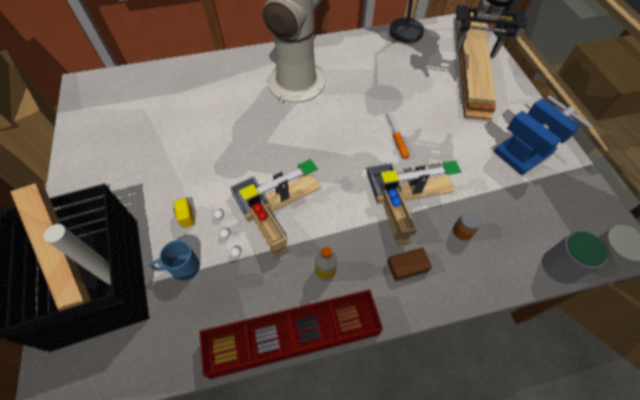

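View pics/side0.png

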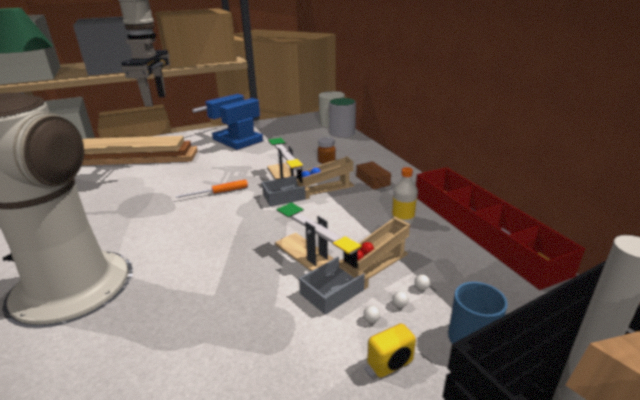

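The scene view shows the red feeder at left: yellow pad (248,192), green pad (308,167), red balls (261,212). In the side view its green pad is at (290,210) and its yellow at (347,245). The blue feeder is to the right in the scene view. Next I measure the pads by colour.

```bash
cat >> h.py <<'E'
def blob(c,box,lo,hi):
    x0,y0,x1,y1=box; h=cv2.cvtColor(c['pixels'],cv2.COLOR_BGR2HSV)[y0:y1,x0:x1]
    m=cv2.inRange(h,np.array(lo),np.array(hi)); n,l,s,ce=cv2.connectedComponentsWithStats(m)
    i=1+np.argmax(s[1:,4]); return ce[i]+[x0,y0],s[i,4]
def load(f): return {k:(v if v.ndim else float(v)) for k,v in np.load(f'pics/{f}.npz').items()}
def tri(c1,p1,c2,p2):
    P=lambda c:np.array([[c['fx'],0,c['cx']],[0,c['fy'],c['cy']],[0,0,1]])@np.c_[c['R'],c['t']]
    X=cv2.triangulatePoints(P(c1),P(c2),np.array(p1,float),np.array(p2,float))[:,0]; return X[:3]/X[3]
G=((45,100,40),(85,255,255));Y=((22,130,110),(35,255,255))
E
python3 -c "
from h import *
a=load('scene0');b=load('side0')
r={}
for n,k,ba,bb in [('g',G,(290,150,325,180),(270,198,310,220)),('y',Y,(235,180,262,203),(330,232,365,258)),('bg',G,(440,155,465,180),(262,133,292,150)),('by',Y,(375,165,402,190),(283,155,306,172))]:
    p,s=blob(a,ba,*k);q,t=blob(b,bb,*k); print(n,p,s,q,t,tri(a,p,b,q).round(4),ray(a,*p,.099).round(4),ray(b,*q,.099).round(4))
    r[n]=ray(a,*p,.099)
for g,y in ['gy',('bg','by')]:
    d=r[g]-r[y]; print(np.linalg.norm(d)); d/=np.linalg.norm(d); x=np.array([d[1],-d[0],0]); piv=r[y]+.095*d; org=piv+.01*x-.09*d
    print('yaw',np.arctan2(x[1],x[0]),'piv',piv,'org',org,'reach',np.hypot(*r[g][:2]),np.hypot(*r[y][:2]),'rear', proj(a,org+.15*x+[0,0,.08-.099]),'ball',proj(a,org+.019*x+[0,0,.053-.099]))
"
```

```text
g [307.47133758 166.72611465] 157 [289.3        209.16666667] 180 [ 0.455  -0.0597  0.0938] [ 0.4587 -0.0604  0.099 ] [ 0.4523 -0.0682  0.099 ]
y [248.32460733 191.56020942] 191 [346.65758755 244.50194553] 257 [ 0.504  -0.2389  0.1002] [ 0.502  -0.2381  0.099 ] [ 0.5053 -0.2386  0.099 ]
bg [451.05095541 167.05095541] 157 [276.07462687 140.67164179] 67 [0.5568 0.342  0.0966] [0.5581 0.3406 0.099 ] [0.555  0.3358 0.099 ]
by [389.0867052  176.06936416] 173 [294.16129032 163.1827957 ] 93 [0.5462 0.1563 0.099 ] [0.5454 0.1569 0.099 ] [0.5463 0.1552 0.099 ]
0.1829016566205017
yaw 0.23900517145342196 piv [ 0.47946405 -0.14579369  0.099     ] org [ 0.51048605 -0.23086799  0.099     ] reach 0.46261326693785093 0.5555593486228868 rear [274.43874712 240.63453733] ball [256.34053252 207.20614166]
0.18419469483846732
yaw -0.06885818302293038 piv [0.55195128 0.25165779 0.099     ] org [0.55573524 0.16118303 0.099     ] reach 0.6538339388907294 0.5675294581309627 rear [405.79770788 228.70056441] ball [390.84754925 192.96091193]
```

The triangulated pad heights (about 94 and 100 mm) and spacing (183 mm against 185) agree with the given sizes. The predicted ball and rear-end pixels match the picture too. Next I press green.

```bash
cat >> h.py <<'E'
from scipy.spatial.transform import Rotation as Ro
yaw=.239; fx=np.array([np.cos(yaw),np.sin(yaw),0]); fy=np.array([-np.sin(yaw),np.cos(yaw),0])
g=np.array([.457,-.060,0]); ye=np.array([.503,-.2385,0])
def rots():
    for s in (1,-1):
        y=s*fx; z=np.array([0,0,-1.]); yield Ro.from_matrix(np.c_[np.cross(y,z),y,z]).as_rotvec()
def best(p):
    q0=np.array(bot.current_joints()); c=[(np.abs(np.array(q)-q0).max(),r) for r in rots() if (q:=bot.inverse_kinematics(p,r)) is not None]
    return min(c,key=lambda a:a[0])[1]
def press(p,z0,z1,stop,lim=15,sp=.05):
    bot.line_to(p+[0,0,z0],max_speed=sp); z=z0
    while z>z1:
        z-=.003; bot.line_to(p+[0,0,z],max_speed=.04); f=np.array(bot.current_contact_force())
        print(round(z,4),np.array(bot.current_ee_pos()).round(4)[2],f.round(1))
        if z<stop and f[2]>lim: break
E
python3 -c "
from h import *
bot.set_gripper(0.0,10)
p=g+[0,0,.16]; r=best(p); print(r); bot.goto(p+[0,0,.05],r); bot.line_to(p,max_speed=.2)
print(bot.current_clock(),bot.current_ee_pos(),bot.current_contact_force(),bot.current_opening())
press(g,.105,.05,.08)
print(bot.current_clock())
snap('side','side1');snap('scene','scene1')
a=cv2.imread('pics/side1.png')[150:310,220:460];b=cv2.imread('pics/scene1.png')[120:280,200:440]
cv2.imwrite('pics/c1.png',cv2.resize(np.vstack([a,b]),None,fx=1.8,fy=1.8))
"
```

```text
[1.94076807 2.47042986 0.        ]
4.05 [ 0.45672305 -0.05946424  0.15985953] [-0.28299169 -0.30004267  0.44859079] 0.002309563618059857
0.102 0.1019 [-0.  -0.7  0.3]
0.099 0.0987 [-0.2 -0.9  0.2]
0.096 0.0959 [-0.7 -0.  -0.4]
0.093 0.0928 [-0.1 -0.3 -0. ]
0.09 0.0898 [-0.  -0.3 -0.1]
0.087 0.0868 [0.8 0.1 0.3]
0.084 0.0838 [-0.1 -0.4  0.9]
0.081 0.0808 [ 0.6 -0.7  0.7]
0.078 0.0778 [0.4 1.1 1.1]
0.075 0.0748 [ 0.4 -0.1  0.5]
0.072 0.0718 [ 0.7 -0.1  0.3]
0.069 0.0688 [-0.8  0.1  0.4]
0.066 0.0658 [-0.1  0.4  0.7]
0.063 0.0641 [-4.3  1.  11.1]
0.06 0.0634 [-12.5   3.7  31.4]
9.05
```

View pics/c1.png

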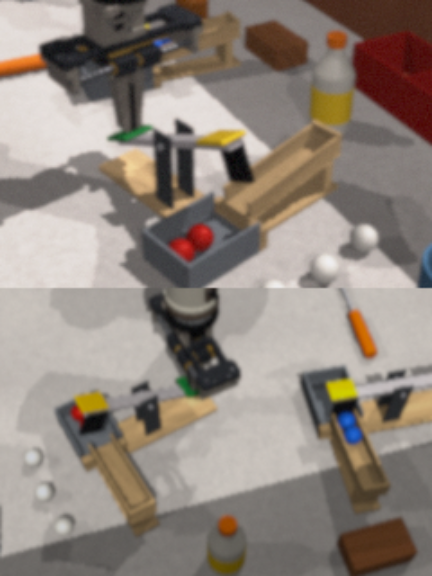

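Gate fully up, and both red balls are in the tray (side crop at (182,250) and (201,236)). Next I press yellow.

```bash
python3 -c "
from h import *
r=bot.current_tool_rot()
bot.line_to(g+[0,0,.2],max_speed=.15); bot.line_to(ye+[0,0,.2],max_speed=.15)
press(ye,.145,.094,.104,lim=20)
bot.line_to(ye+[0,0,.2],max_speed=.1)
bot.line_to(g+[-.05,.1,.22],max_speed=.2)
print(bot.current_clock())
c=snap('side','side2');d=snap('scene','scene2')
p,_=blob(d,(290,150,325,180),*G);q,_=blob(c,(270,198,310,220),*G);print(tri(d,p,c,q))
p,_=blob(d,(235,175,262,203),*Y);q,_=blob(c,(330,222,365,258),*Y);print(p,q,tri(d,p,c,q))
a=c['pixels'][150:310,220:460];b=d['pixels'][120:280,200:440]
cv2.imwrite('pics/c2.png',cv2.resize(np.vstack([a,b]),None,fx=1.8,fy=1.8))
"
```

```text
0.142 0.1423 [ 0.1 -0.9  1.6]
0.139 0.1388 [ 0.6 -0.5  1. ]
0.136 0.1355 [ 0.9 -0.8  0.6]
0.133 0.1326 [-0.3 -1.   0.7]
0.13 0.1297 [-0.   0.4 -0.2]
0.127 0.1267 [-0.2  0.5 -0.7]
0.124 0.1237 [-0.2 -0.1  0.2]
0.121 0.1207 [0.  0.2 0.8]
0.118 0.1177 [ 0.3 -0.2  0.3]
0.115 0.1147 [-0.8  0.1 -0. ]
0.112 0.1117 [0.4 0.1 0.4]
0.109 0.1087 [-0.1 -0.3 -0. ]
0.106 0.1057 [ 1.2 -0.   0.9]
0.103 0.1027 [-0.8 -0.3 -0.1]
0.1 0.0996 [-0.7 -0.1  0.4]
0.097 0.0992 [-5.7  4.  14.2]
0.094 0.0989 [-12.3   8.2  32.1]
19.9417
[ 0.45512247 -0.05950987  0.09755461]
[248.64285714 192.47252747] [346.99622642 246.0490566 ] [ 0.50478332 -0.23873846  0.09642748]
```

View pics/c2.png

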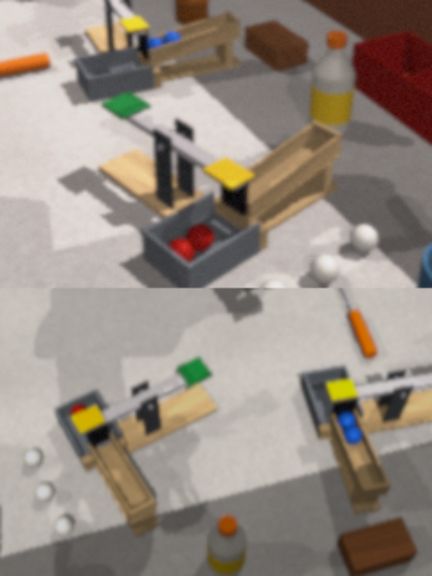

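The lever is level and the gate shut, against a firm stop at 99 mm. Both red balls lie in the tray, the blue feeder is as it was, and the arm is clear.

```bash
python3 -c "
from h import *
bot.hold(.5); print(bot.job_done())"
```

```text
the job is handed in; nothing more can be done
None
```

I worked the red feeder and handed the job in at about 20.5 s: both red balls are in the catch tray, the gate is shut again, and the blue feeder and the bystanders in the last picture were undisturbed (the hand-in gave no verdict).

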